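# Sort the turned fittings by sample

## Robot

A 6-joint arm with a two-finger parallel gripper is mounted at the origin on the work surface. World frame = base frame: x ahead of the robot, y to its left, z up, the work surface at z = 0. Lengths are in m, angles in rad, forces in N, time in s.
With the tool pointing down it reaches from about 0.35 to 0.8 m from the base axis. Payload 7.3 kg.
Tool frame: the origin (TCP) lies between the finger pads; the fingertips stand 25 mm ahead of it and the grasp point (between the pads) lies 6 mm ahead of it (r.tip_extent is the distance from the TCP to the fingertips, in m); z points along the fingers, y is the direction in which the jaws open and shut (so a half turn about z gives the same grasp; the last joint's range is limited). The gripper opens to 85 mm and grips with 20 to 120 N. Pads are 22 mm wide; open, the fingers measure 114 mm over their backs; the gripper's body (76 mm by 85 mm) begins 54 mm behind the grasp point. The pads swing forward as they close: fully open they stand 13 mm farther back than shut.
Start: joints at [0.963, 0.342, 1.524, -0, 1.275, -0.146], TCP at [0.234, 0.47, 0.256] pointing down, gripper open.
Joint ranges: [-2.53, 2.53], [-0.77, 2.02], [0.04, 2.7], [-1, 4.14], [0.28, 2.66], [-3.11, 3.11]. Speed limits (rad/s): [2.57, 2.57, 3.14, 3.14, 3.14, 3.14].

## Interface

Orientations are given as a unit quaternion [x, y, z, w].
In Python, from workcell import r, command_gripper, optics gives the robot as it stands. The module is installed in compiled form; this text tells all that it offers. Calls block until the motion is done:
- r.reach(position, orientation): joint-space move of the TCP to a pose.
- r.move_straight(position, orientation=None, speed=0.15, max_force=None): straight line of the TCP; orientation=None keeps the orientation; speed is the mean speed in m/s. With max_force (N) it stops when the force on the tool has changed by that much, and returns True; else False.
- r.movej(angles): joint-space move.
- command_gripper(opening, force=None): finger opening in m; force is the grip in N (None keeps the last); returns when the fingers have stopped.
- r.hold(seconds).
- r.solve_ik(position, orientation): joint angles nearest the present ones, or None.
- r.read_state(): the state.
- optics.get_image(name): name is "scene" or "top" or "wrist"; returns (picture, depth): 400x640x3 uint8, red, green, blue; 400x640 float32, m along the optical axis (not along the pixel's ray), 0 where there is no reading.
- optics.camera_model(name): a dict with "K" (3x3 intrinsics, pixels), "R" (3x3) and "t" (3): a world point X has camera coordinates R X + t; the wrist camera has in their place "tool_from_camera" (4x4, takes a point from camera to tool coordinates, whose origin is the TCP and whose axes are the flange's). Camera axes: x right, y down, z forward; pixel columns grow to the right and rows downward; lengths in m; the calibration is good to about 2 mm. A picture is of the moment at which its call begins: read the wrist's pose just before it. camera_model takes no time and is no camera call.
A pose or a line that the arm cannot do raises r.PlanningError and nothing moves.
- r.finish_job(): hands the job in, once; it reports no verdict.
The state is a dict: "time_s": time; "joint_positions": joint angles; "dq": joint speeds; "tau": joint torques, N m; "eef_pos": TCP position; "eef_rot": TCP orientation; "contact_force": force on the tool from outside, world axes, zero at the start; "torque": the same for the moment, N m; "grip_width": finger opening in m.
Only numpy, scipy, OpenCV 4.12 (cv2) and the standard library are available. Lean on these libraries where they do the work, as an engineer would, in place of code of your own. Each camera call takes 0.05 s, during which the arm holds its last target.

## Task

Sort the five loose pale wooden fittings on the carver's bench into the three trays: each belongs in the tray whose fixed sample has the same shape, so two ball finials, two bun feet and one stepped block. Set each down gently (not dropped) so that it stands upright, flat on its tray's floor beside any other there, and let go of it. Leave the jar and the cork sanding block where they are.

Things in the scene. Friction and masses are not known exactly. Their poses are not given: they have to be found in the camera images.
- ball_finial_1: One of two alike and interchangeable: turned ball finial of pale wood, 60 mm tall, round: a foot disc 38 mm across and 8 mm thick, a 22 mm neck at 14 to 18 mm height, then a ball 42 mm across, cylindrical from 31 to 43 mm height, rounding to the top. About 45 g. Stands upright on its foot; origin at the centre of its underside, z up along its axis
- ball_finial_2: The other ball finial, the same as ball_finial_1: turned ball finial of pale wood, 60 mm tall, round: a foot disc 38 mm across and 8 mm thick, a 22 mm neck at 14 to 18 mm height, then a ball 42 mm across, cylindrical from 31 to 43 mm height, rounding to the top. About 45 g. Stands upright on its foot; origin at the centre of its underside, z up along its axis
- bun_foot_1: One of two alike and interchangeable: turned bun foot of pale wood, a low round cushion 56 mm across (cylindrical from 8 to 26 mm height) with a flat top at 34 mm height, 48 mm across, and a round tenon 16 mm across standing 14 mm up from its middle (48 mm in all). About 50 g. Stands flat, tenon up; origin at the centre of its underside, z up along its axis
- bun_foot_2: The other bun foot, the same as bun_foot_1: turned bun foot of pale wood, a low round cushion 56 mm across (cylindrical from 8 to 26 mm height) with a flat top at 34 mm height, 48 mm across, and a round tenon 16 mm across standing 14 mm up from its middle (48 mm in all). About 50 g. Stands flat, tenon up; origin at the centre of its underside, z up along its axis
- stepped_block: The only loose stepped block: pale wood, a square base 44 x 44 mm and 34 mm high with two smaller square steps on top (32 mm wide to 42 mm height, 20 mm wide to 50 mm height). About 60 g. Origin at the centre of its underside, x and y square to its sides, z up
- tray_ball: The tray for ball finials: dark wood, fixed, 96 (its x) x 164 mm (y) outside, walls 5 mm thick and 14 mm high, floor 5 mm thick. On its +x side (away from the robot, within 0.2 rad) a ledge 60 mm wide, 12 mm high, reaches 124 mm from the origin; fixed on it at 92 mm, a sample ball finial, 60 mm tall; its top 72 mm high (not to be taken). Origin: compartment centre at bench level
- tray_bun: The tray for bun feet: dark wood, fixed, 96 (its x) x 164 mm (y) outside, walls 5 mm thick and 14 mm high, floor 5 mm thick. On its +x side (away from the robot, within 0.2 rad) a ledge 60 mm wide, 12 mm high, reaches 124 mm from the origin; fixed on it at 92 mm, a sample bun foot; its top 60 mm high (not to be taken). Origin: compartment centre at bench level
- tray_block: The tray for stepped blocks: dark wood, fixed, 96 (its x) x 164 mm (y) outside, walls 5 mm thick and 14 mm high, floor 5 mm thick. On its +x side (away from the robot, within 0.2 rad) a ledge 60 mm wide, 12 mm high, reaches 124 mm from the origin; fixed on it at 92 mm, a sample stepped block, 50 mm tall; its top 62 mm high (not to be taken). Origin: compartment centre at bench level
- jar: Bystander: a closed glass jar with a steel cap, 52 mm across and 70 mm tall, standing among the pieces; origin at the centre of its underside
- cork_block: Bystander: a cork sanding block lying among the pieces, 70 mm (its x) by 40 mm (its y) by 30 mm high; origin at the centre of its underside
Not all that is in view belongs to the job. Leave any red look-alike of the ball_finial_2 alone.

How it is judged:
At the end, for the whole second after the job is handed in: Each piece is in the tray with its kind's sample (within 30 mm of the tray origin along its x, 62 mm along y), on the floor (underside 2 to 9 mm above the bench), upright within 0.12 rad, at rest (0.02 m/s), free of the fingers; jar and cork block within 20 mm of where they began (x of ball_finial_1 in the frame of tray_ball between -0.03 and 0.03 m and y of ball_finial_1 in the frame of tray_ball between -0.062 and 0.062 m and z of ball_finial_1 in the frame of tray_ball between 0.002 and 0.009 m and angle between each of ball_finial_1, ball_finial_2, bun_foot_1, bun_foot_2, stepped_block's own z axis and vertical below 0.12 rad and linear speed of each of ball_finial_1, ball_finial_2, bun_foot_1, bun_foot_2, stepped_block below 0.02 m/s and contact force between each of ball_finial_1, ball_finial_2, bun_foot_1, bun_foot_2, stepped_block and the fingers below 0.1 N and x of ball_finial_2 in the frame of tray_ball between -0.03 and 0.03 m and y of ball_finial_2 in the frame of tray_ball between -0.062 and 0.062 m and z of ball_finial_2 in the frame of tray_ball between 0.002 and 0.009 m and x of bun_foot_1 in the frame of tray_bun between -0.03 and 0.03 m and y of bun_foot_1 in the frame of tray_bun between -0.062 and 0.062 m and z of bun_foot_1 in the frame of tray_bun between 0.002 and 0.009 m and x of bun_foot_2 in the frame of tray_bun between -0.03 and 0.03 m and y of bun_foot_2 in the frame of tray_bun between -0.062 and 0.062 m and z of bun_foot_2 in the frame of tray_bun between 0.002 and 0.009 m and x of stepped_block in the frame of tray_block between -0.03 and 0.03 m and y of stepped_block in the frame of tray_block between -0.062 and 0.062 m and z of stepped_block in the frame of tray_block between 0.002 and 0.009 m and distance of each of jar, cork_block from where it was at the start of the episode below 0.02 m); the robot touches nothing.
It fails at once if the jar is pushed or carried more than 20 mm from where it stood (distance of jar from where it was at the start of the episode above 0.02 m).
It fails at once if the cork sanding block is pushed or carried more than 20 mm from where it stood (distance of cork_block from where it was at the start of the episode above 0.02 m).
It fails at once if a wooden piece is dropped or thrown (faster than 0.8 m/s within 40 mm of the bench, as after a fall of more than about 30 mm) ((height (world z) of ball_finial_1 below 0.04 m and linear speed of ball_finial_1 above 0.8 m/s) or (height (world z) of ball_finial_2 below 0.04 m and linear speed of ball_finial_2 above 0.8 m/s) or (height (world z) of bun_foot_1 below 0.04 m and linear speed of bun_foot_1 above 0.8 m/s) or (height (world z) of bun_foot_2 below 0.04 m and linear speed of bun_foot_2 above 0.8 m/s) or (height (world z) of stepped_block below 0.04 m and linear speed of stepped_block above 0.8 m/s)).
It also fails if it takes over 128 s, if anything falls off the work surface, if the arm or the gripper's body presses on something with over 40 N, if the wrist force passes 120 N, or if a joint passes its speed limit or range.

## Working session

There is one attempt and no reset: what is moved stays moved. The work goes in short steps, each a Python script; the robot and the scene stay as the last script left them, time stands still between calls to the robot, and variables do not carry over. Pictures are saved under pics/ and viewed, and the job is handed in when it is done.

```bash
mkdir -p pics; python3 - <<'E'
from workcell import r, command_gripper, optics
import cv2, numpy as np
for n in ("top","scene"):
    im,d=optics.get_image(n); cv2.imwrite(f"pics/{n}0.png",im[:,:,::-1]); np.savez(f"{n}0.npz",im=im,d=d)
    m=optics.camera_model(n); print(n,{k:np.round(v,3).tolist() for k,v in m.items()}, (d>0).mean())
print(np.round(optics.camera_model("wrist")["tool_from_camera"],3).tolist())
s=r.read_state(); print(s["time_s"],s["eef_rot"],s["grip_width"],r.tip_extent)
E
```

```text
top {'K': [[518.439, 0.0, 313.897], [0.0, 518.439, 203.79], [0.0, 0.0, 1.0]], 'R': [[0.004, -1.0, -0.009], [-0.998, -0.004, -0.056], [0.056, 0.009, -0.998]], 't': [0.002, 0.485, 1.35]} 0.9960859375
scene {'K': [[441.194, 0.0, 318.738], [0.0, 441.194, 193.824], [0.0, 0.0, 1.0]], 'R': [[-0.012, 1.0, -0.014], [0.698, -0.002, -0.716], [-0.716, -0.018, -0.698]], 't': [0.005, -0.305, 1.502]} 0.99587109375
[[0.001, -0.957, -0.29, 0.075], [1.0, 0.0, 0.002, 0.0], [-0.001, -0.29, 0.957, -0.117], [0.0, 0.0, 0.0, 1.0]]
0.1 [ 2.28864187e-01  9.73458110e-01 -6.47319431e-04 -2.70928940e-04] 0.08510548218472999 0.025
```

View pics/top0.png

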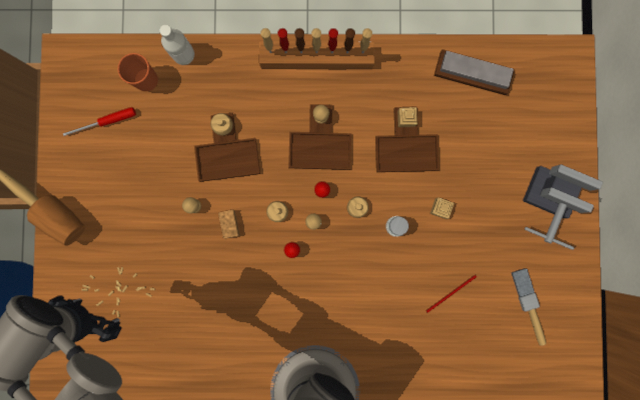

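View pics/scene0.png

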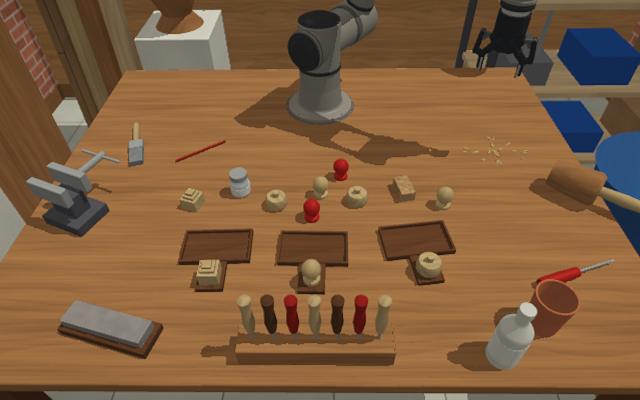

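```bash
cat > m.py <<'E'
import numpy as np, cv2
from workcell import optics
def cloud(n,d,im=None):
    m=optics.camera_model(n); K=np.array(m["K"]);R=np.array(m["R"]);t=np.array(m["t"])
    v,u=np.mgrid[0:400,0:640]
    c=np.stack([(u-K[0,2])/K[0,0]*d,(v-K[1,2])/K[1,1]*d,d],-1)
    P=(c-t)@R; P[d<=0]=np.nan
    return P
E
python3 - <<'E'
from m import *
for n in ("top","scene"):
    z=np.load(n+"0.npz"); P=cloud(n,z["d"]); im=z["im"]
    w=(P[...,0]>.3)&(P[...,0]<.8)&(abs(P[...,1])<.5)
    print(n,"bench z",np.nanmedian(P[...,2][w]))
    mk=(w&(P[...,2]>.02)).astype(np.uint8)
    k,l,s,c=cv2.connectedComponentsWithStats(mk,connectivity=4)
    for i in range(1,k):
        if s[i,4]<40: continue
        q=P[l==i]; h=np.percentile(q[:,2],97)
        tp=q[q[:,2]>0.028]
        hsv=cv2.cvtColor(im,cv2.COLOR_RGB2HSV)[l==i]
        cc,rr=cv2.minEnclosingCircle(q[:,:2].astype(np.float32))
        print(np.round(c[i]),s[i,4],"h",round(h,3),"cen",np.round(tp[:,:2].mean(0),3),"mid",np.round((q[:,:2].max(0)+q[:,:2].min(0))/2,3),"ext",np.round(np.ptp(q[:,:2],axis=0),3),"hs",np.median(hsv,axis=0), "rect",[np.round(a,3) for a in cv2.minAreaRect((q[:,:2]*1000).astype(np.float32))])
E
```

```text
top bench z -0.0005590758555628706
[140.  83.] 203 h 0.101 cen [0.789 0.449] mid [0.79  0.457] ext [0.02  0.062] hs [  9. 182.  91.] rect [array([789.994, 456.462]), array([19.349, 61.969]), np.float64(0.558)]
[502.  85.] 64 h 0.045 cen [ 0.796 -0.485] mid [ 0.793 -0.481] ext [0.014 0.035] hs [13. 25. 83.] rect [array([ 793.665, -481.379]), array([35.836, 13.278]), np.float64(85.696)]
[320. 112.] 215 h 0.073 cen [ 0.716 -0.012] mid [ 0.719 -0.012] ext [0.042 0.039] hs [ 18. 130. 152.] rect [array([719.349, -12.362]), array([38.75 , 42.198]), np.float64(89.841)]
[407. 116.] 337 h 0.065 cen [ 0.71  -0.236] mid [ 0.713 -0.237] ext [0.046 0.046] hs [ 18. 129. 170.] rect [array([ 712.951, -237.117]), array([44.767, 45.163]), np.float64(2.206)]
[221. 123.] 381 h 0.06 cen [0.692 0.247] mid [0.693 0.249] ext [0.055 0.055] hs [ 18. 129. 176.] rect [array([692.892, 248.741]), array([54.77 , 53.205]), np.float64(82.965)]
[321. 189.] 207 h 0.061 cen [ 0.521 -0.015] mid [ 0.523 -0.016] ext [0.039 0.039] hs [  1. 243. 148.] rect [array([522.529, -15.583]), array([39.177, 38.713]), np.float64(0.172
[... 3250 characters left out ...]
 536 h 0.06 cen [0.701 0.244] mid [0.696 0.247] ext [0.052 0.055] hs [ 19.  110.  148.5] rect [array([695.534, 246.858]), array([52.443, 54.243]), np.float64(28.987)]
[208. 271.] 513 h 0.063 cen [ 0.722 -0.236] mid [ 0.713 -0.239] ext [0.047 0.045] hs [ 19. 111. 148.] rect [array([ 713.49 , -238.778]), array([47.081, 44.883]), np.float64(0.6)]
[311. 271.] 389 h 0.072 cen [ 0.727 -0.013] mid [ 0.723 -0.014] ext [0.038 0.041] hs [ 19. 110. 146.] rect [array([723.104, -13.249]), array([37.743, 41.396]), np.float64(4.2)]
[551. 291.] 684 h 0.101 cen [0.789 0.468] mid [0.759 0.463] ext [0.082 0.073] hs [  9. 165.  98.] rect [array([770.656, 477.733]), array([ 51.55 , 106.587]), np.float64(52.896)]
```

```bash
python3 - <<'E'
from m import *
for n in ("top","scene"):
    z=np.load(n+"0.npz"); P=cloud(n,z["d"]); im=z["im"]; hsv=cv2.cvtColor(im,cv2.COLOR_RGB2HSV)
    w=(P[...,0]>.5)&(P[...,0]<.75)&(abs(P[...,1])<.4)
    mk=(w&(hsv[...,2]<105)&(hsv[...,1]>120)&(P[...,2]<.03)&(hsv[...,0]>4)).astype(np.uint8)
    mk=cv2.morphologyEx(mk,cv2.MORPH_OPEN,np.ones((3,3)))
    k,l,s,c=cv2.connectedComponentsWithStats(mk)
    for i in range(1,k):
        if s[i,4]<600: continue
        q=P[l==i]; rc=np.round
        o=cv2.morphologyEx((l==i).astype(np.uint8),cv2.MORPH_OPEN,np.ones((1,45)) if n=="top" else np.ones((1,50)))
        # rim: points in the raised band, excluding ledge through the tray part only
        cnt=np.argwhere(o)
        q=P[o>0]
        print(n,rc(c[i]),s[i,4],cv2.minAreaRect((q[:,:2]*1000).astype(np.float32)),np.round(np.percentile(q[:,2],[2,50,98]),3))
E
```

```text
top [321. 146.] 2740 ((625.354248046875, -13.846336364746094), (168.02439880371094, 92.81878662109375), 89.05780029296875) [-0.003  0.004  0.015]
top [407. 149.] 2672 ((620.4861450195312, -244.629638671875), (92.7526626586914, 171.85311889648438), 0.6600615382194519) [-0.002  0.004  0.015]
top [228. 156.] 2693 ((609.588134765625, 231.643798828125), (90.47151947021484, 176.96762084960938), 0.7073080539703369) [-0.003  0.004  0.015]
scene [416. 245.] 2502 ((585.740234375, 235.50238037109375), (60.47959899902344, 175.4539337158203), 3.7001311779022217) [0.002 0.005 0.015]
scene [217. 245.] 1912 ((603.2240600585938, -240.15313720703125), (53.964759826660156, 163.2997283935547), 1.2714787721633911) [0.001 0.005 0.013]
scene [312. 252.] 2416 ((609.557861328125, -12.000518798828125), (66.80146789550781, 168.50228881835938), 2.9851186275482178) [nan nan nan]
```

```bash
python3 - <<'E'
from m import *
n="top"
z=np.load(n+"0.npz"); P=cloud(n,z["d"]); im=z["im"]; hsv=cv2.cvtColor(im,cv2.COLOR_RGB2HSV)
w=(P[...,0]>.5)&(P[...,0]<.75)&(abs(P[...,1])<.4)
mk=(w&(hsv[...,2]<105)&(hsv[...,1]>120)&(P[...,2]<.03)&(hsv[...,0]>4)).astype(np.uint8)
mk=cv2.morphologyEx(mk,cv2.MORPH_CLOSE,np.ones((3,3)))
k,l,s,c=cv2.connectedComponentsWithStats(mk)
vis=cv2.resize(im[90:190,180:460,::-1],None,fx=2.8,fy=2.8)
M=optics.camera_model("top");K,R,t=[np.array(M[a]) for a in("K","R","t")]
S={321:(.7205,-.013),407:(.713,-.238),228:(.6945,.248)}
for i in range(1,k):
    if s[i,4]<600: continue
    # edges: lowest dark pixel per column -> near outer edge at z~0.014 top of wall /bench
    cols=np.where((l==i).any(0))[0][5:-5]
    pts=[]
    for u in cols:
        v=np.where(l[:,u]==i)[0].max(); pts.append(P[v,u,:2])
    pts=np.array(pts); f=cv2.fitLine(pts.astype(np.float32),cv2.DIST_HUBER,0,.002,.001).ravel()
    th=np.arctan2(-f[0],f[1]); th=(th+np.pi/2)%np.pi-np.pi/2
    a=np.array([np.cos(th),np.sin(th)]); b=np.array([-a[1],a[0]])
    q=P[l==i][:,:2]; y=q@b; x0=f[2:]@a
    key=min(S,key=lambda k_:abs(k_-c[i,0])); sm=np.array(S[key])
    o1=sm-.092*a
    ym=(np.percentile(y,.3)+np.percentile(y,99.7))/2
    o2=a*(x0+.048)+b*ym
    print(np.round(c[i]),"yaw",round(th,3),"from sample",np.round(o1,4),"from edges",np.round(o2,4),"len",round(np.ptp(y),3))
    o=(o1+o2)/2
    for sx in(-1,1):
        for sy in(-1,1):
            X=np.array([*(o+a*sx*.048+b*sy*.082),.014]); p=K@(R@X+t); p=p[:2]/p[2]
            cv2.circle(vis,(int((p[0]-180)*2.8+1),int((p[1]-90)*2.8+1)),3,(0,255,0),1)
cv2.imwrite("pics/trays.png",vis)
E
```

```text
[321. 146.] yaw -0.025 from sample [ 0.6285 -0.0107] from edges [nan nan] len nanTraceback (most recent call last):
  File "<stdin>", line 31, in <module>
ValueError: cannot convert float NaN to integer
```

```bash
cat > tr.py <<'E'
from m import *
n="top"
z=np.load(n+"0.npz"); P=cloud(n,z["d"]); im=z["im"]; hsv=cv2.cvtColor(im,cv2.COLOR_RGB2HSV)
w=(P[...,0]>.5)&(P[...,0]<.75)&(abs(P[...,1])<.4)
mk=(w&(hsv[...,2]<105)&(hsv[...,1]>120)&(P[...,2]<.03)&(hsv[...,0]>4)).astype(np.uint8)
mk=cv2.morphologyEx(mk,cv2.MORPH_CLOSE,np.ones((3,3)))
k,l,s,c=cv2.connectedComponentsWithStats(mk)
vis=cv2.resize(im[90:190,180:460,::-1],None,fx=2.8,fy=2.8)
M=optics.camera_model("top");K,R,t=[np.array(M[a]) for a in("K","R","t")]
S={321:(.7205,-.013),407:(.713,-.238),228:(.6945,.248)}
for i in range(1,k):
    if s[i,4]<600: continue
    cols=np.where((l==i).any(0))[0][5:-5]
    pts=np.array([P[np.where(l[:,u]==i)[0].max(),u,:2] for u in cols]); pts=pts[~np.isnan(pts[:,0])]
    f=cv2.fitLine(pts.astype(np.float32),cv2.DIST_HUBER,0,.002,.001).ravel()
    th=np.arctan2(-f[0],f[1]); th=(th+np.pi/2)%np.pi-np.pi/2
    a=np.array([np.cos(th),np.sin(th)]); b=np.array([-a[1],a[0]])
    q=P[l==i][:,:2]; q=q[~np.isnan(q[:,0])]; y=q@b; x0=f[2:]@a
    key=min(S,key=lambda k_:abs(k_-c[i,0])); sm=np.array(S[key])
    o1=sm-.092*a
    ym=(np.percentile(y,.3)+np.percentile(y,99.7))/2
    o2=a*(x0+.048)+b*ym
    print(np.round(c[i]),"yaw",round(th,3),"from sample",np.round(o1,4),"from edges",np.round(o2,4),"len",round(np.ptp(y),3))
    o=(o1+o2)/2
    for sx in(-1,1):
        for sy in(-1,1):
            X=np.array([*(o+a*sx*.048+b*sy*.082),.014]); p=K@(R@X+t); p=p[:2]/p[2]
            cv2.circle(vis,(int((p[0]-180)*2.8+1),int((p[1]-90)*2.8+1)),3,(0,255,0),1)
cv2.imwrite("pics/trays.png",vis)
E
python3 tr.py
```

```text
[321. 146.] yaw -0.025 from sample [ 0.6285 -0.0107] from edges [ 0.6274 -0.0139] len 0.168
[407. 149.] yaw 0.025 from sample [ 0.621  -0.2403] from edges [ 0.6215 -0.2439] len 0.172
[228. 155.] yaw 0.132 from sample [0.6033 0.2359] from edges [0.6034 0.232 ] len 0.17
```

View pics/trays.png

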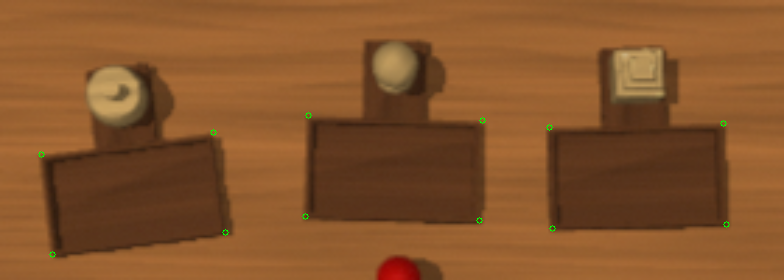

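```bash
cat > h.py <<'E'
import numpy as np
from workcell import r, command_gripper, optics
from scipy.spatial.transform import Rotation as Ro
def quat(phi):
    y=np.array([np.cos(phi),np.sin(phi),0]); z=np.array([0,0,-1.]); return Ro.from_matrix(np.c_[np.cross(y,z),y,z]).as_quat()
def best(p,phi):
    c=[]
    for f in (phi,phi+np.pi):
        q=r.solve_ik(list(p),list(quat(f)))
        if q is not None: c.append((abs(np.array(q)[5]),f))
    return list(quat(min(c)[1]))
def st(): 
    s=r.read_state(); return s["time_s"],np.round(s["eef_pos"],4).tolist(),round(s["grip_width"],4)
ZC=.14
def pick(xy,phi,zg,wopen,force=30):
    q=best([*xy,ZC],phi); command_gripper(wopen)
    r.reach([*xy,ZC],q)
    hit=r.move_straight([*xy,zg],speed=.15,max_force=8)
    print("down",hit,st())
    if hit: return False
    command_gripper(0.0,force); print("grip",st())
    r.move_straight([*xy,ZC],speed=.15); print("lift",st())
    return True
def place(xy,phi,zfloor,wopen):
    q=best([*xy,ZC],phi)
    r.reach([*xy,ZC],q)
    r.move_straight([*xy,zfloor+.004],speed=.12)
    hit=r.move_straight([*xy,zfloor-.004],speed=.02,max_force=4)
    print("set",hit,st())
    command_gripper(wopen); r.hold(.2)
    r.move_straight([*xy,ZC],speed=.15); print("up",st())
E
python3 - <<'E'
from h import *
p=[.40,.42]
command_gripper(.058); q=best([*p,.08],0.); r.reach([*p,.08],q)
h=r.move_straight([*p,.015],speed=.04,max_force=4); print(h,st())
print(np.round(r.read_state()["joint_positions"],2))
r.move_straight([*p,.14]); print(st())
E
```

```text
True (2.8083, [0.3999, 0.4199, 0.0204], 0.0582)
[ 0.68  0.72  1.62 -0.    0.81  0.68]
(3.7583, [0.3995, 0.4196, 0.139], 0.0578)
```

```bash
python3 - <<'E'
from h import *
if pick((.4805,.322),0.0,.036,.058):
    th=-.025; a=np.array([np.cos(th),np.sin(th)]); b=np.array([-a[1],a[0]]); o=np.array([.627,-.012])
    place(o+.035*b,th,.041,.058)
for n in ("top","wrist"):
    import cv2
    im,d=optics.get_image(n); cv2.imwrite(f"pics/{n}1.png",im[:,:,::-1])
E
```

```text
down False (5.3917, [0.4808, 0.3227, 0.0368], 0.0579)
grip (5.6833, [0.4811, 0.3225, 0.0374], 0.0412)
lift (6.525, [0.48, 0.3217, 0.1391], 0.041)
set True (9.025, [0.6287, 0.0229, 0.0424], 0.0409)
up (10.3417, [0.6273, 0.023, 0.1391], 0.0581)
```

View pics/top1.png

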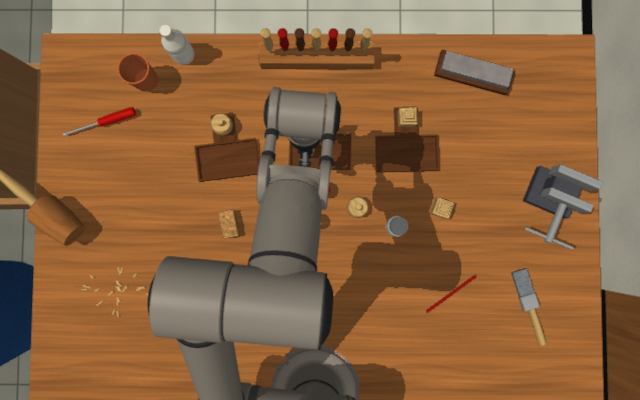

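View pics/wrist1.png

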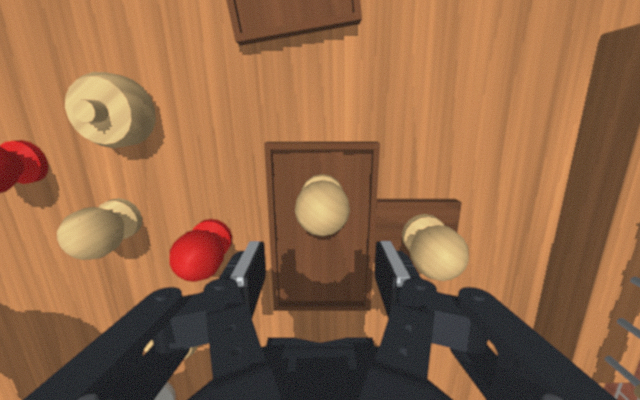

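The wrist picture shows the finial (322,205) standing upright in the ball tray, centred across it and in its +y half. The red look-alike at (200,250) is untouched.

```bash
python3 - <<'E'
from h import *
import cv2
def loc(o,th,y):
    return np.array(o)+y*np.array([-np.sin(th),np.cos(th)])
if pick((.440,.006),0.0,.036,.056):
    place(loc((.627,-.012),-.025,-.037),-.025,.041,.056)
    im,d=optics.get_image("wrist"); cv2.imwrite("pics/wrist2.png",im[:,:,::-1])
    if pick((.4665,.1015),0.0,.033,.068):
        place(loc((.602,.234),.132,.037),.132,.038,.068)
im,d=optics.get_image("wrist"); cv2.imwrite("pics/wrist3.png",im[:,:,::-1])
E
```

```text
down False (12.275, [0.4408, 0.0059, 0.0362], 0.056)
grip (12.55, [0.4408, 0.0059, 0.0369], 0.041)
lift (13.3917, [0.4395, 0.0061, 0.1394], 0.0411)
set True (15.4417, [0.6268, -0.0491, 0.042], 0.0407)
up (16.75, [0.6255, -0.0489, 0.1391], 0.056)
down False (18.825, [0.4673, 0.1013, 0.0334], 0.0681)
grip (19.0917, [0.4672, 0.1014, 0.0341], 0.0543)
lift (19.9583, [0.4659, 0.1015, 0.1393], 0.0545)
set True (22.0917, [0.5978, 0.2709, 0.0391], 0.0544)
up (23.4167, [0.5966, 0.2705, 0.139], 0.0681)
```

View pics/wrist2.png

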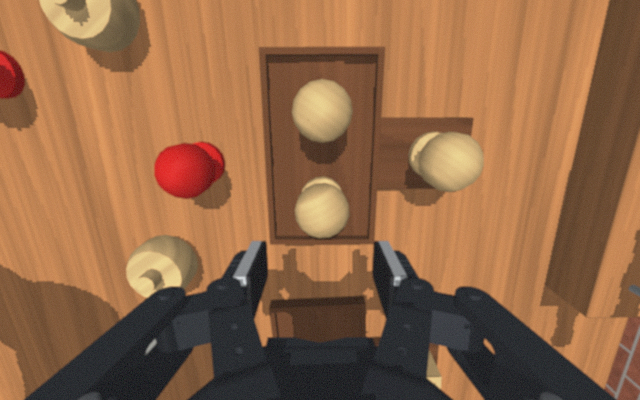

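View pics/wrist3.png

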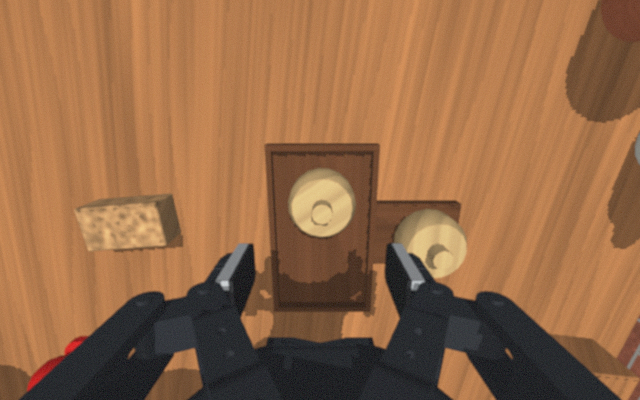

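Wrist 2 shows both finials, at (322,110) and (322,208), upright in the ball tray. Wrist 3 shows the first bun foot (321,203) flat in the bun tray, with the cork (130,222) undisturbed. Next are the second bun foot and the block.

```bash
python3 - <<'E'
from h import *
import cv2
def loc(o,th,y):
    return np.array(o)+y*np.array([-np.sin(th),np.cos(th)])
if pick((.478,-.109),0.0,.033,.068):
    place(loc((.602,.234),.132,-.035),.132,.038,.068)
    im,d=optics.get_image("wrist"); cv2.imwrite("pics/wrist4.png",im[:,:,::-1])
    if pick((.475,-.329),np.radians(-19.1),.033,.060):
        place((.620,-.241),.022,.038,.060)
im,d=optics.get_image("wrist"); cv2.imwrite("pics/wrist5.png",im[:,:,::-1])
r.reach([.36,-.40,.25],list(best([.36,-.40,.25],0.)))
for n in("top","scene"):
    im,d=optics.get_image(n); cv2.imwrite(f"pics/{n}9.png",im[:,:,::-1]); np.savez(n+"9.npz",im=im,d=d)
print(st())
E
```

```text
down False (26.025, [0.4786, -0.109, 0.0335], 0.0682)
grip (26.2917, [0.4787, -0.1092, 0.0341], 0.0545)
lift (27.1583, [0.4775, -0.1088, 0.1393], 0.0542)
set True (29.7, [0.6073, 0.1995, 0.0392], 0.0544)
up (31.025, [0.606, 0.1992, 0.1391], 0.0681)
down False (34.1583, [0.4756, -0.3293, 0.0337], 0.0597)
grip (34.4417, [0.4756, -0.3295, 0.0343], 0.0436)
lift (35.3083, [0.4745, -0.3286, 0.1391], 0.0433)
set True (37.3, [0.6207, -0.2413, 0.0392], 0.0436)
up (38.6417, [0.6194, -0.2407, 0.139], 0.06)
(40.025, [0.3609, -0.3994, 0.2493], 0.0603)
```

View pics/scene9.png

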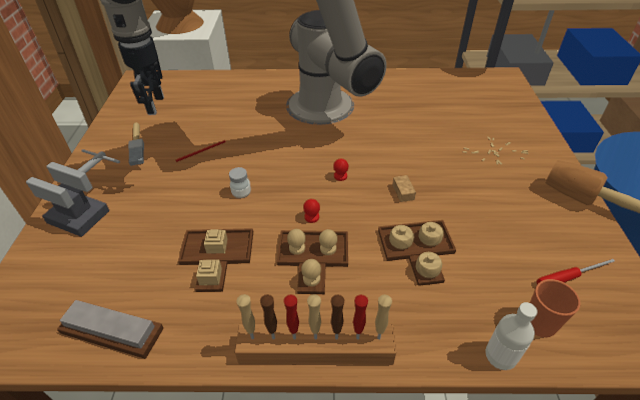

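```bash
python3 - <<'E'
from m import *
T={"ball":((.627,-.012),-.025),"bun":((.602,.234),.132),"block":((.620,-.241),.022)}
for n in ("top","scene"):
    z=np.load(n+"9.npz"); P=cloud(n,z["d"])
    w=(P[...,0]>.33)&(P[...,0]<.76)&(abs(P[...,1])<.5)
    mk=(w&(P[...,2]>.025)&(P[...,2]<.09)).astype(np.uint8)
    k,l,s,c=cv2.connectedComponentsWithStats(mk,connectivity=4)
    for i in range(1,k):
        if s[i,4]<60: continue
        q=P[l==i]; xy=(q[:,:2].max(0)+q[:,:2].min(0))/2
        o=""
        for t,(oo,th) in T.items():
            d=xy-oo; e=(d[0]*np.cos(th)+d[1]*np.sin(th),-d[0]*np.sin(th)+d[1]*np.cos(th))
            if np.hypot(*e)<.075: o=t+str(np.round(e,3))
        print(n,np.round(c[i]),"top z",np.round(np.percentile(q[:,2],97),3),np.round(xy,3),o)
E
```

```text
top [320. 112.] top z 0.072 [ 0.719 -0.012] 
top [407. 116.] top z 0.063 [ 0.713 -0.238] 
top [221. 123.] top z 0.061 [0.693 0.249] 
top [306. 148.] top z 0.067 [0.627 0.026] ball[-0.001  0.038]
top [334. 148.] top z 0.065 [ 0.626 -0.049] ball[-0.    -0.037]
top [408. 152.] top z 0.056 [ 0.62  -0.241] block[-0.  0.]
top [239. 156.] top z 0.052 [0.607 0.199] bun[ 0.    -0.035]
top [212. 160.] top z 0.052 [0.597 0.271] bun[0.    0.037]
top [321. 189.] top z 0.06 [ 0.523 -0.016] 
top [227. 223.] top z 0.034 [0.433 0.229] 
top [396. 225.] top z 0.073 [ 0.428 -0.207] 
top [291. 249.] top z 0.06 [0.366 0.062] 
scene [340. 166.] top z 0.06 [0.373 0.058] 
scene [238. 179.] top z 0.072 [ 0.429 -0.21 ] 
scene [404. 185.] top z 0.033 [0.435 0.226] 
scene [311. 207.] top z 0.06 [ 0.525 -0.017] 
scene [431. 232.] top z 0.053 [0.6   0.267] bun[0.003 0.033]
scene [401. 235.] top z 0.053 [0.609 0.198] bun[ 0.002 -0.037]
scene [215. 238.] top z 0.056 [ 0.62  -0.242] block[ 0.    -0.001]
scene [296. 237.] top z 0.065 [ 0.63  -0.051] ball[ 0.004 -0.038]
scene [327. 238.] top z 0.065 [0.63  0.023] ball[0.002 0.035]
scene [429. 264.] top z 0.06 [0.695 0.246] 
scene [208. 270.] top z 0.063 [ 0.714 -0.239] 
scene [311. 269.] top z 0.072 [ 0.724 -0.014]
```

The scene view shows all five pieces upright in the right trays: the block at (215,240), finials at (297,240) and (328,240), and bun feet at (401,236) and (431,233). The jar, cork block and red look-alikes have not moved, and the top heights (65, 53 and 56 mm) match pieces standing on a 5 mm floor.

```bash
python3 -c "
from workcell import r
print(r.finish_job())"
```

```text
the job is handed in; nothing more can be done
None
```

All five fittings are sorted into their trays, and I handed the job in at about 40 s of the 128 s allowed. I gripped each piece by its sides, lowered it slowly until it touched the tray floor, then let go.

My last checks, from the top and scene cameras:
- **Positions:** every piece is within 4 mm of its tray's centre line in x. The paired pieces sit 33–38 mm either side of centre in y, and the block is at the centre, so all are well inside the limits.
- **Heights:** tops measured about 65–67 mm for the finials, 52–53 mm for the bun feet and 56 mm for the block, which fits pieces standing upright on the 5 mm floor.
- **Bystanders:** the jar, cork block and both red look-alikes are within about 3 mm of where they began, which is within measuring error.

No check failed. The two cameras disagreed by up to about 4 mm, which is small against the tolerances. The hand-in gives no verdict, so I can't confirm how it was judged.

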